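# Unhook a wet mask and stand it in the painting rest

### The arm

A 6-joint arm with a two-finger parallel gripper is mounted at the origin on the work surface. World frame = base frame: x ahead of the robot, y to its left, z up, the work surface at z = 0. Lengths are in m, angles in rad, forces in N, time in s.
With the tool pointing down it reaches from about 0.35 to 1 m from the base axis. Payload 7.1 kg.
Tool frame: the origin (TCP) lies between the finger pads; the fingertips stand 22 mm ahead of it and the grasp point (between the pads) lies 3 mm ahead of it; z points along the fingers, y is the line along which they close (so a half turn about z gives the same grasp; the last joint's range is limited). The gripper opens to 85 mm and grips with 20 to 120 N. Pads are 22 mm wide; open, the fingers measure 114 mm over their backs; the gripper's body (76 mm by 85 mm) begins 54 mm behind the grasp point. The pads swing forward as they close: fully open they stand 13 mm farther back than shut.
Start: joints at [-0.019, 0.423, 1.63, -0, 1.089, -0.019], TCP at [0.625, 0, 0.253] pointing down, gripper open.
Joint ranges: [-3, 3], [-0.9, 2.11], [0.09, 2.58], [-1.31, 4.45], [0.11, 2.69], [-2.54, 2.54]. Speed limits (rad/s): [2.39, 2.39, 3.01, 3.14, 3.14, 3.14].

### API

Orientations are given as a rotation vector (axis times angle).
In Python, from rig import manip gives the robot as it stands. The module is installed in compiled form; this text tells all that it offers. Calls block until the motion is done:
- manip.move_to(position, orientation): joint-space move of the TCP to a pose.
- manip.servo_line(position, orientation=None, rate=0.15): straight line of the TCP; orientation=None keeps the orientation; rate is the mean speed in m/s.
- manip.set_joints(angles): joint-space move.
- manip.command_gripper(opening, f_grip=None): finger opening in m; f_grip is the grip in N (None keeps the last); returns when the fingers have stopped.
- manip.hold(seconds).
- manip.solve_ik(position, orientation): joint angles nearest the present ones, or None.
- manip.camera(name): name is "scene" or "side" or "wrist"; returns a dict with "image" (420x560x3 uint8, red, green, blue), "fx", "fy", "cx", "cy" (pixels), "cam_to_world" (4x4, takes a point from camera to world coordinates); the wrist camera has in their place "mount" (4x4, takes a point from camera to tool coordinates, whose origin is the TCP and whose axes are the flange's). Camera axes: x right, y down, z forward; pixel columns grow to the right and rows downward; lengths in m; the calibration is good to about 2 mm. A picture is of the moment at which its call begins: read the wrist's pose just before it. There is no depth.
A pose or a line that the arm cannot do raises manip.IKError and nothing moves.
- manip.sign_off(): hands the job in; it is judged then, once.
Readings, each from a call of its own:
- manip.get_time(): time.
- manip.get_joint_positions(): joint angles.
- manip.get_joint_vel(): joint speeds.
- manip.get_tau(): joint torques, N m.
- manip.get_position(): TCP position.
- manip.get_ee_rot(): TCP orientation.
- manip.get_contact_force(): force on the tool from outside, world axes, zero at the start.
- manip.get_torque(): the same for the moment, N m.
- manip.get_width(): finger opening in m.
- manip.get_grip_force(): force on a finger pad.
Only numpy, scipy, OpenCV 4.12 (cv2) and the standard library are available. Lean on these libraries where they do the work, as an engineer would, in place of code of your own. Each camera call takes 0.05 s, during which the arm holds its last target. There are 200 camera calls.

### The job

Take the gold mask off its drying peg: its wire hook has to be raised and slipped sideways off the peg. Then stand the mask upright, lying back flat against the same board, with its chin down in the blue painting rest below, and let it go. The front of the mask is wet with varnish, so handle it only by its outer edges (for instance on spread fingers under the cheeks), never touch the face or let it drop, leave the red mask hanging, and do not upset the jars and pots.

Things in the scene. Friction and masses are not known exactly. Their poses are not given: they have to be found in the camera images.
- rack: Fixed plywood board, 430 mm up the slope, 560 wide, leaning back 50 degrees from horizontal, front towards the robot. Origin on the table, 30 mm below the middle of the front's lower edge; x level into the board, y left, z up. Point s up the slope, n out of the surface: x = s cos50 - n sin50, z = 30 + s sin50 + n cos50. Edge battens (sides y = +-290, bottom s = 0) stand 10 to 14 out.
- rest_low (a point): Point on the board's surface, middle line, s = 60 mm. The blue rest is on this line: a shelf 60 mm wide (y), 20 deep (n), with a 5 mm thick, 11 mm high lip at each end (50 between lips), open in front. It is clamped with its shelf top anywhere from 0 to 40 mm up the slope from this point; where is not reported: see it or feel for it.
- gold_mask: Gold resin mask, 0.2 to 0.4 kg. Origin: back surface, mid-width, at the cheeks' lower edges. Axes as the rack's while it hangs straight; own directions u up the slope (x cos50 + z sin50), y left, n out. 16 mm thick rim. Cheeks u 0 to 70, 130 wide, flat lower edges at u = 0; chin 40 wide, u 0 to -35; forehead radius 65 about u = 70. It hangs with the peg centre at u = 189.
- gold_mask_face: Wet, bulging front of the gold mask with the nose, not to be touched: a disc of radius 56 about u = 70, y = 0, from n = 16 out to 30 (nose 36). Part of the mask, same origin and axes.
- gold_brow (a point): Centre of the gold mask's forehead circle, at its back (u = 70, n = 0). On top of the forehead is the hook, 6 mm wire at n = 7: stem at y = -13 up to u = 188, peak at y = 0, u = 200, short leg at y = +13 down to an open end at u = 173. Raised 21 to 49 mm, the peg is under the open end and above the forehead; the mask can then slide to -y (right), over 21 mm, till the leg is past the peg.
- gold_chin (a point): Middle of the underside of the gold mask's chin at its back (u = -35, n = 0); it ends on the rest's shelf.
- red_mask: A red mask of the same shape and size; origin and axes as for the gold one. The two masks hang on two steel pegs, either way round. The pegs are 10 mm thick, stand 18 mm out square to the board, and are at s = 380, y = +145 and y = -145 mm on it. Leave the red mask hanging.
- varnish_jar: Closed jar with white cap, 54 mm across, 45 high, in front of the board's left part. Origin: centre of its underside.
- paint_tin: Tin with a blue band, 52 mm across, 42 high, in front of the board's right part. Origin: centre of its underside.
- brush_pot: Blue pot with brushes, 72 mm across, 210 high with the brushes, left of the board. Origin: centre of its underside.
- rinse_cup: Grey cup, 76 mm across, 85 high, right of the board. Origin: centre of its underside.
Not all that is in view belongs to the job. What is meant by the gold_mask is not purple, and is the larger of those in its own colour.

How it is judged:
By the outcome, as a careful person would: the job done as asked, in the order asked, and still so for the second after the job is handed in, with the robot touching nothing.
It also fails if it takes over 66 s, if anything falls off the work surface, if the arm or the gripper's body presses on something with over 40 N, if the wrist force passes 120 N, or if a joint passes its speed limit or range.

## Working session

There is one attempt and no reset: what is moved stays moved. The work goes in short steps, each a Python script; the robot and the scene stay as the last script left them, time stands still between calls to the robot, and variables do not carry over. Pictures are saved under pics/ and viewed, at most 10 in all, crops included, and the job is handed in when it is done.

```bash
mkdir -p pics; python3 - <<'E'
from rig import manip
import cv2,numpy as np,pickle
d={n:manip.camera(n) for n in("scene","side","wrist")}
pickle.dump(d,open("c0.pkl","wb"))
im=np.hstack([d["scene"]["image"],d["side"]["image"]])[:,:,::-1]
cv2.imwrite("pics/scene.png",cv2.resize(d["scene"]["image"][:,:,::-1],(800,600)))
cv2.imwrite("pics/side.png",cv2.resize(d["side"]["image"][:,:,::-1],(800,600)))
for n in d: print(n,d[n]["fx"],d[n]["cx"],d[n]["cy"],np.round(d[n].get("cam_to_world",d[n].get("mount")),3).tolist())
print(manip.get_time(),manip.get_ee_rot(),manip.get_width())
E
```

```text
scene 445.8869084522968 275.9847030913416 209.22039528723317 [[-0.571, 0.544, -0.615, 1.282], [0.821, 0.387, -0.42, 0.5], [0.009, -0.744, -0.668, 0.951], [0.0, 0.0, 0.0, 1.0]]
side 426.37366285491925 279.92414282236166 209.62985850987968 [[0.795, -0.39, 0.465, -0.059], [-0.606, -0.49, 0.626, -0.844], [-0.017, -0.78, -0.626, 1.013], [0.0, 0.0, 0.0, 1.0]]
wrist 366.06222222218184 282.34713499879047 206.0785398329315 [[-0.001, -0.962, -0.273, 0.069], [1.0, -0.001, 0.001, 0.0], [-0.001, -0.273, 0.962, -0.12], [0.0, 0.0, 0.0, 1.0]]
0.15 [-2.22083775e+00 -2.22087149e+00  1.25765688e-03] 0.08529210134955842
```

View pics/scene.png

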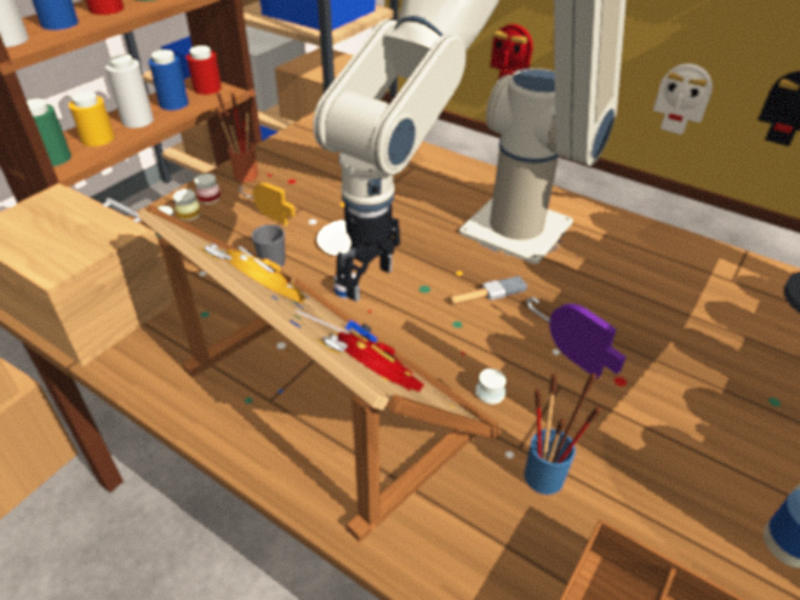

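View pics/side.png

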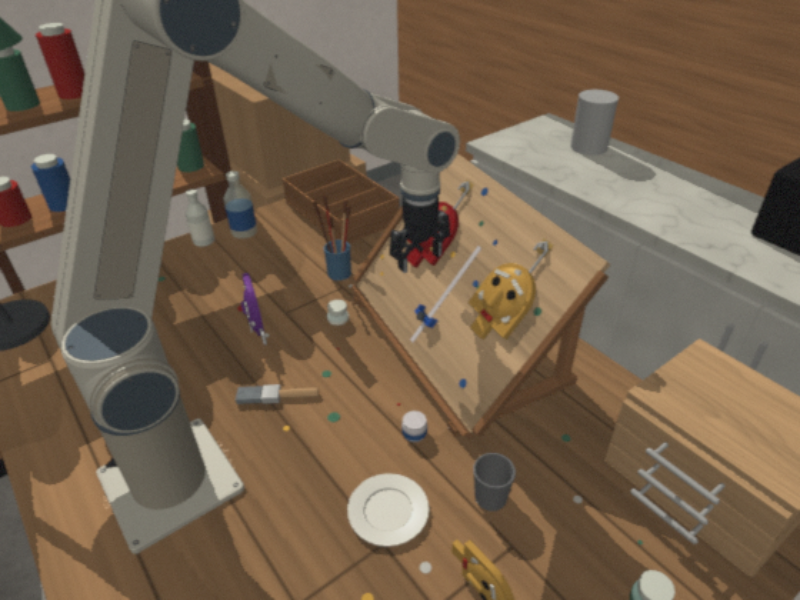

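The side view shows the gold mask hanging on the right peg (peg ≈(542,246) in the 800×600 view) and the red one on the left (≈(465,187)). The blue rest is at ≈(425,316), and the board's right corners are at (605,268) and (470,430). I'll make a rough fit of the rack from these, then look square-on with the wrist camera.

```bash
cat >h.py <<'E'
from rig import manip
import cv2,numpy as np,pickle
from scipy.optimize import least_squares
from scipy.spatial.transform import Rotation as R
c5,s5=np.cos(np.radians(50)),np.sin(np.radians(50))
def snyW(p,s,n,y):           # p=(x,y,yaw); mm in, m out
    q=np.array([s*c5-n*s5,y,30+s*s5+n*c5])/1000
    return R.from_euler('z',p[2]).apply(q)+[p[0],p[1],0]
def proj(cam,T,P):
    q=np.linalg.inv(T)@np.append(P,1); return np.array([cam['fx']*q[0]/q[2]+cam['cx'],cam['fy']*q[1]/q[2]+cam['cy']])
def wristT():
    T=np.eye(4);T[:3,:3]=R.from_rotvec(manip.get_ee_rot()).as_matrix();T[:3,3]=manip.get_position();return T
def onboard(cam,T,p,uv,n=0): # pixel -> (s,y) mm on plane n
    d=T[:3,:3]@np.array([(uv[0]-cam['cx'])/cam['fx'],(uv[1]-cam['cy'])/cam['fy'],1])
    Rz=R.from_euler('z',-p[2]); o=Rz.apply(T[:3,3]-[p[0],p[1],0]); d=Rz.apply(d)
    N=np.array([-s5,0,c5]); o0=np.array([0,0,.03])
    t=(n/1000-(o-o0)@N)/(d@N); q=o+t*d-o0
    return np.array([q@[c5,0,s5],q[1]])*1000
def ori(p,sgn=1,tilt=0):     # tool z into board, tool y along rack y, x = sgn*up-slope ; tilt: fingers point up slope
    z=np.array([s5,0,-c5]);u=np.array([c5,0,s5])
    z,u=np.cos(tilt)*z+np.sin(tilt)*u, np.cos(tilt)*u-np.sin(tilt)*z
    x=sgn*u; M=np.column_stack([x,np.cross(z,x),z])
    return (R.from_euler('z',p[2])*R.from_matrix(M)).as_rotvec()
E
python3 - <<'E'
from h import *
d=pickle.load(open("c0.pkl","rb"));c=d["side"];T=c["cam_to_world"]
pts=[((380,18,145),(465,187)),((380,18,-145),(542,246)),((80,15,0),(425,316)),((430,12,-290),(605,268)),((0,12,-290),(470,430)),((0,12,290),(355,285))]
f=lambda p:np.concatenate([proj(c,T,snyW(p,*a))-np.array(b)*.7 for a,b in pts])
r=least_squares(f,[.6,0,0]);p=r.x;print(p,np.round(r.fun.reshape(-1,2),1).tolist())
np.save("p0.npy",p)
for sg in(1,-1):
  for y in (0,-145,-180):
    for s,n in((180,3),(180,150),(90,3),(215,3),(170,250)):
      q=manip.solve_ik(snyW(p,s,n+22,y),ori(p,sg)); print(sg,y,s,n,None if q is None else np.round(q,2))
E
```

```text
[ 0.57391322 -0.01423744 -0.19515126] [[0.8, -2.4], [-0.4, -0.7], [-2.0, 2.6], [2.7, -3.2], [-1.5, 3.6], [-0.0, -3.4]]
1 0 180 3 [-0.01  0.48  2.09  3.61  0.32 -1.9 ]
1 0 180 150 [ 0.05  0.15  2.26  4.14  0.22 -2.4 ]
1 0 90 3 [ 0.02  0.6   2.21  3.46  0.55 -1.7 ]
1 0 215 3 [-0.02  0.45  2.03  3.74  0.24 -2.04]
1 0 170 250 None
1 -145 180 3 [-0.33  0.47  2.1   2.81  0.32 -1.34]
1 -145 180 150 [-0.37  0.13  2.28  2.35  0.19 -0.9 ]
1 -145 90 3 [-0.35  0.59  2.23  2.92  0.56 -1.48]
1 -145 215 3 [-0.32  0.44  2.05  2.71  0.23 -1.24]
1 -145 170 250 [-0.43 -0.15  2.37  1.24  0.19  0.19]
1 -180 180 3 [-0.4   0.48  2.09  2.63  0.33 -1.22]
1 -180 180 150 [-0.47  0.14  2.27  2.08  0.24 -0.71]
1 -180 90 3 [-0.43  0.6   2.22  2.79  0.56 -1.43]
1 -180 215 3 [-0.39  0.44  2.04  2.49  0.25 -1.07]
1 -180 170 250 [-0.56 -0.13  2.35  1.3   0.28  0.04]
-1 0 180 3 [-0.01  0.48  2.09  3.61  0.32  1.24]
-1 0 180 150 [0.05 0.15 2.26 4.14 0.22 0.74]
-1 0 90 3 [0.02 0.6  2.21 3.46 0.55 1.44]
-1 0 215 3 [-0.02  0.45  2.03  3.74  0.24  1.1 ]
-1 0 170 250 [ 0.13 -0.12  2.34 -1.3   0.26 -0.06]
-1 -145 180 3 [-0.33  0.47  2.1   2.81  0.32  1.8 ]
-1 -145 180 150 [-0.37  0.13  2.28  2.35  0.19  2.24]
-1 -145 90 3 [-0.35  0.59  2.23  2.92  0.56  1.66]
-1 -145 215 3 [-0.32  0.44  2.05  2.71  0.23  1.91]
-1 -145 170 250 None
-1 -180 180 3 [-0.4   0.48  2.09  2.63  0.33  1.93]
-1 -180 180 150 [-0.47  0.14  2.27  2.08  0.24  2.44]
-1 -180 90 3 [-0.43  0.6   2.22  2.79  0.56  1.72]
-1 -180 215 3 [-0.39  0.44  2.04  2.49  0.25  2.08]
-1 -180 170 250 None
```

```bash
python3 - <<'E'
from h import *
p=np.load("p0.npy")
best=None
for t in(-.5,-.35,-.2,0,.2):
  for n in(200,240,280,320,360):
    for s in(180,230,280):
      P=snyW(p,s,n,-50);q=manip.solve_ik(P,ori(p,1,t))
      if q is not None and q[4]>.2 : 
        cost=abs(t+.0)*100-n-.3*s
        if best is None or cost<best[0]: best=(cost,t,n,s,q)
print(best)
manip.servo_line([.5,0,.38],rate=.2)
q=manip.solve_ik(snyW(p,best[3],best[2],-50),ori(p,1,best[1]));print(q)
manip.set_joints(q); manip.hold(.3)
T=wristT();c=manip.camera("wrist");s=manip.camera("side");c2=manip.camera("scene")
pickle.dump((T,c,s,c2),open("c1.pkl","wb"))
cv2.imwrite("pics/w1.png",cv2.resize(c["image"][:,:,::-1],(800,600),interpolation=cv2.INTER_CUBIC));print(manip.get_time(),T[:3,3])
E
```

```text
(-444.0, 0, 360, 280, array([-0.05822016, -0.35224141,  2.15235018, -0.2266365 ,  0.48404535,
        1.86047917]))
[-0.05822016 -0.35224141  2.15235018 -0.2266365   0.48404535  1.86047917]
3.2917 [ 0.47036648 -0.0447233   0.47575696]
```

View pics/w1.png

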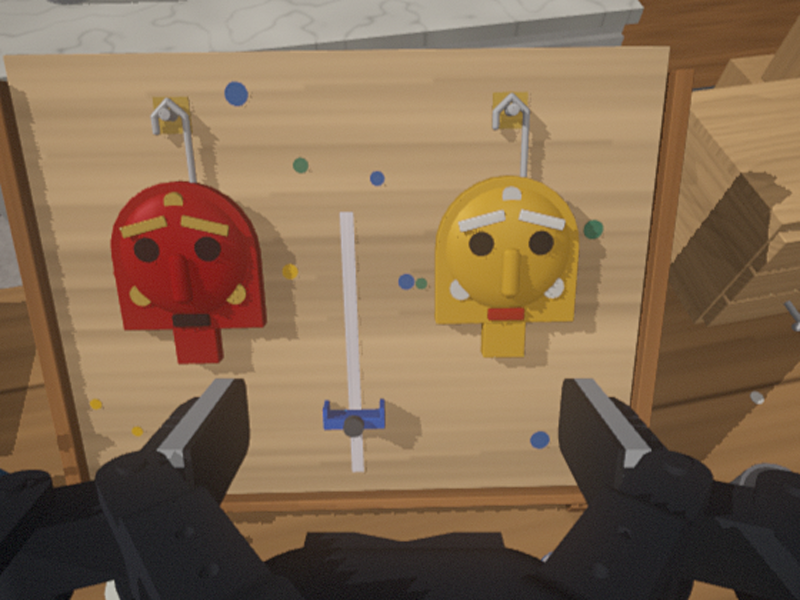

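The wrist view shows everything. Pegs are at (167,115) and (513,109), and the board's top corners at (5,57) and (668,47). The gold cheek corners are at (436,322) and (575,319), its chin bottom is at about (503,356), and the blue rest is at x 323–386, y 400–432. Next I'll refit the rack and get the exact contours.

```bash
python3 - <<'E'
from h import *
T,c,sd,sc=pickle.load(open("c1.pkl","rb"));Tc=T@c["mount"];p0=np.load("p0.npy")
k=.7
pts=[((380,18,145),(166,116)),((380,18,-145),(513,109)),((430,0,-280),(668,47)),((430,0,280),(5,57))]
Ts=sd["cam_to_world"]; 
def f(p):
    return np.concatenate([proj(c,Tc,snyW(p,*a))-np.array(b)*k for a,b in pts])
r=least_squares(f,p0);p=r.x;print(p,np.round(r.fun.reshape(-1,2),1).tolist());np.save("p.npy",p)
hsv=cv2.cvtColor(c["image"],cv2.COLOR_RGB2HSV)
b=cv2.inRange(hsv,(105,120,40),(130,255,255));b[:, :215]=0;b[:,285:]=0;b[:265]=0
ys,xs=np.nonzero(b);print("rest bbox",xs.min(),xs.max(),ys.min(),ys.max())
for y in range(ys.min(),ys.max()+1): x=xs[ys==y];print(y,x.min(),x.max(),len(x),end="; ")
print()
for nm,uv,n in[("liptop L back",(324/800*560,0),0)]:pass
xl,xr=xs.min(),xs.max()+1
for n in(0,10,20): print("n",n,"left/right edges & top row",np.round(onboard(c,Tc,p,(xl,ys.min()),n)),np.round(onboard(c,Tc,p,(xr,ys.min()),n)),"412 row",np.round(onboard(c,Tc,p,(354*k,412*k),n)))
for nm,uv in[("cheekL",(436,322)),("cheekR",(575,319)),("chinL",(483,356)),("chinR",(523,356)),("rcheekL",(124,329)),("rcheekR",(266,325))]:
    print(nm,np.round(onboard(c,Tc,p,np.array(uv)*k,16),1))
# other views check
for cam in(sd,sc):
  print([np.round(proj(cam,cam["cam_to_world"],snyW(p,*a))/k).tolist() for a in[(380,18,145),(380,18,-145),(430,0,-280),(430,0,280)]])
crop=c["image"][255:320,200:300,::-1];cv2.imwrite("pics/rest.png",cv2.resize(crop,None,fx=6,fy=6,interpolation=cv2.INTER_CUBIC))
E
```

```text
[ 0.56762077 -0.01691415 -0.17002931] [[-1.4, -1.2], [1.6, -0.3], [3.4, -1.7], [-3.4, -1.9]]
rest bbox 226 268 280 299
280 267 267 1; 281 228 267 2; 282 228 267 3; 283 228 267 2; 284 267 267 1; 285 227 267 3; 286 227 268 5; 287 226 268 9; 288 226 268 25; 289 226 268 11; 290 226 268 7; 291 227 268 6; 292 227 268 19; 293 227 268 28; 294 227 268 27; 295 227 268 23; 296 227 268 21; 297 227 268 20; 298 227 268 21; 299 227 239 13; 
n 0 left/right edges & top row [109.  33.] [107. -29.] 412 row [94.  2.]
n 10 left/right edges & top row [114.  31.] [112. -29.] 412 row [100.   1.]
n 20 left/right edges & top row [119.  29.] [117. -29.] 412 row [105.   0.]
cheekL [193.7 -79.3]
cheekR [ 193.7 -209.2]
chinL [ 158.7 -124. ]
chinR [ 157.7 -162.2]
rcheekL [193.6 208.6]
rcheekR [194.5  78.1]
[[462.0, 184.0], [540.0, 245.0], [608.0, 262.0], [449.0, 147.0]]
[[335.0, 335.0], [215.0, 244.0], [142.0, 207.0], [381.0, 395.0]]
```

View pics/rest.png

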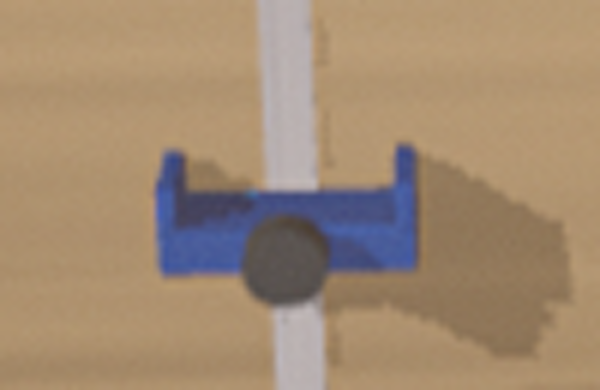

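The crop shows the shelf top from its back edge at row ≈286.7 to its front edge at ≈292 (original pixels), and the lips' tops at ≈280. That puts the shelf at s≈97 in my measured frame, centred at y≈0; the chin is at 158.

```bash
cat >>h.py <<'E'
TILT=np.radians(12)
def tcp(p,s,n,y,L=22,t=TILT):  # tip of the tool axis at (s,n,y)
    return snyW(p,s-L*np.sin(t),n+L*np.cos(t),y)
E
python3 - <<'E'
from h import *
p=np.load("p.npy")
o=ori(p,1,TILT)
for s,n,y in[(174,250,-144),(174,200,-144),(174,140,-144),(174,90,-144),(174,2,-144),(218,2,-144),(218,2,-172),(180,2,-172),(160,2,-80),(160,2,0),(120,2,0),(95,2,0),(95,80,0)]:
    q=manip.solve_ik(tcp(p,s,n,y),o); print(s,n,y,None if q is None else np.round(q,2))
E
```

```text
174 250 -144 [-0.51 -0.08  2.48  2.35  0.43 -0.99]
174 200 -144 [-0.46  0.08  2.44  2.59  0.51 -1.22]
174 140 -144 [-0.42  0.26  2.38  2.75  0.6  -1.36]
174 90 -144 [-0.39  0.38  2.32  2.82  0.66 -1.42]
174 2 -144 [-0.36  0.57  2.19  2.89  0.71 -1.47]
218 2 -144 [-0.34  0.51  2.13  2.87  0.6  -1.42]
218 2 -172 [-0.41  0.52  2.12  2.77  0.6  -1.37]
180 2 -172 [-0.42  0.57  2.17  2.79  0.7  -1.42]
160 2 -80 [-0.2   0.59  2.22  3.1   0.75 -1.56]
160 2 0 [-0.    0.6   2.2   3.36  0.75 -1.65]
120 2 0 [ 0.01  0.67  2.25  3.35  0.86 -1.62]
95 2 0 [ 0.02  0.72  2.28  3.35  0.94 -1.6 ]
95 80 0 [ 0.05  0.57  2.41  3.39  0.92 -1.62]
```

```bash
python3 - <<'E'
from h import *
p=np.load("p.npy");o=ori(p,1,TILT)
manip.command_gripper(.070)
manip.set_joints(manip.solve_ik(tcp(p,174,200,-144),o))
manip.servo_line(tcp(p,174,40,-144),o,rate=.12)
manip.servo_line(tcp(p,174,25,-144),o,rate=.08); manip.hold(.2)
F0=manip.get_contact_force();N=R.from_euler('z',p[2]).apply([-s5,0,c5])
print(manip.get_time(),manip.get_width(),F0)
n=25
while n>-20:
    n-=1.5; manip.servo_line(tcp(p,174,n,-144),o,rate=.03)
    f=(manip.get_contact_force()-F0)@N
    if f>3: break
print("contact n",n,f,manip.get_time())
n+=2.5; manip.servo_line(tcp(p,174,n,-144),o,rate=.05); manip.hold(.1)
print(manip.get_contact_force()-F0)
np.save("nc.npy",n)
c=manip.camera("wrist");s=manip.camera("side")
cv2.imwrite("pics/a.png",np.hstack([cv2.resize(c["image"],(400,300)),cv2.resize(s["image"][80:280,260:460],(400,300))])[:,:,::-1]);print(manip.get_time())
E
```

```text
8.225 0.06985302703836498 [0.21366167 0.52382158 0.82856055]
contact n -8.0 13.520188480974085 13.725
[-0.75855793  0.58944904 -0.84904924]
14.175
```

View pics/a.png

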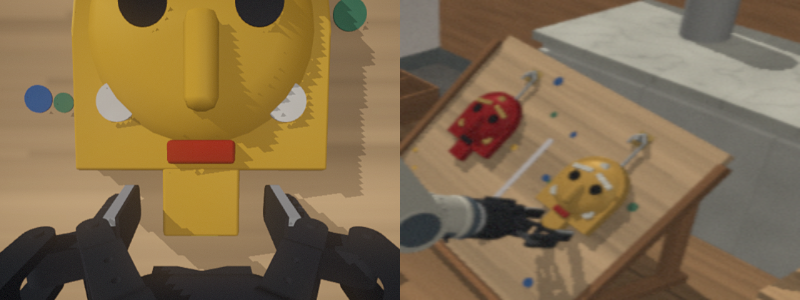

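The fingers straddle the chin below the cheeks (pads at x≈133 and 265, chin 163–240 in the left panel). Now I'll lift slowly and watch the force.

```bash
python3 - <<'E'
from h import *
p=np.load("p.npy");o=ori(p,1,TILT);n=float(np.load("nc.npy"))
F0=manip.get_contact_force();Rz=R.from_euler('z',p[2]);N=Rz.apply([-s5,0,c5]);U=Rz.apply([c5,0,s5]);Y=Rz.apply([0,1,0])
out=[];s=174
sc=None
while s<230:
    s+=2 if sc is None else 6
    if sc is not None: s=min(s,sc+34)
    manip.servo_line(tcp(p,s,n,-144),o,rate=.04)
    f=manip.get_contact_force()-F0; out.append((s,round(f@U,1),round(f@N,1),round(f@Y,1)))
    if sc is None and f@U<-1.2: sc=s-1
    if sc is not None and s>=sc+34: break
    if f@N>10 or f@U<-12: print("STOP");break
print(out,sc)
manip.hold(.2)
np.save("s.npy",[s,sc or 0]);print(manip.get_time())
c=manip.camera("wrist");sd=manip.camera("side")
pickle.dump((wristT(),c,sd),open("c2.pkl","wb"))
cv2.imwrite("pics/b.png",np.hstack([cv2.resize(c["image"],(400,300)),cv2.resize(sd["image"][120:240,320:440],(400,300))])[:,:,::-1])
E
```

```text
[(176, np.float64(-0.4), np.float64(0.8), np.float64(0.3)), (178, np.float64(-0.6), np.float64(1.4), np.float64(0.8)), (180, np.float64(-1.3), np.float64(1.7), np.float64(0.6)), (186, np.float64(-2.4), np.float64(0.7), np.float64(0.6)), (192, np.float64(-3.8), np.float64(0.1), np.float64(-0.0)), (198, np.float64(-3.3), np.float64(0.9), np.float64(-0.2)), (204, np.float64(-2.7), np.float64(0.1), np.float64(-0.3)), (210, np.float64(-2.5), np.float64(0.9), np.float64(-0.8)), (213, np.float64(-4.0), np.float64(0.8), np.float64(-0.0))] 179
16.875
```

View pics/b.png

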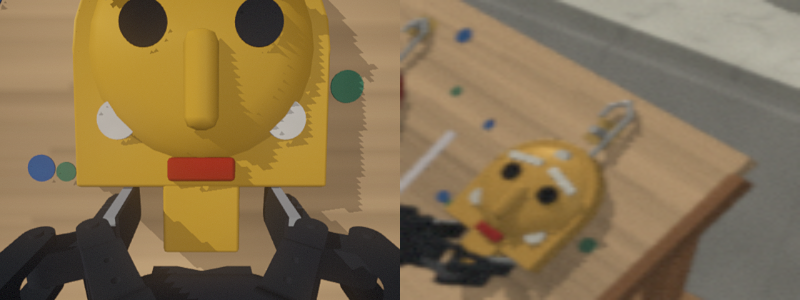

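```bash
python3 - <<'E'
from h import *
p=np.load("p.npy");T,c,sd=pickle.load(open("c2.pkl","rb"));Tc=T@c["mount"]
for uv in[(77,185),(326,186),(164,251),(238,251)]: print(np.round(onboard(c,Tc,p,np.array(uv)*1.4,16),1))
print([np.round(proj(sd,sd["cam_to_world"],snyW(p,380,n,-145)),1) for n in(0,18)])
E
```

```text
[222.6 -80.6]
[ 222.  -207.3]
[ 188.  -124.5]
[ 188.  -162.8]
[array([381.3, 173.4]), array([377.9, 171.4])]
```

Raised about 29 mm. I'll go up 4 mm more, then slide 29 mm to the right.

```bash
python3 - <<'E'
from h import *
p=np.load("p.npy");o=ori(p,1,TILT);n=float(np.load("nc.npy"))
Rz=R.from_euler('z',p[2]);N=Rz.apply([-s5,0,c5]);U=Rz.apply([c5,0,s5]);Y=Rz.apply([0,1,0])
manip.servo_line(tcp(p,217,n,-144),o,rate=.04)
out=[];y=-144
while y>-173:
    y-=4.9; y=max(y,-173);manip.servo_line(tcp(p,217,n,y),o,rate=.04)
    f=manip.get_contact_force(); out.append((round(y),round(f@U,1),round(f@N,1),round(f@Y,1)))
    if abs(f@Y)>8: print("STOP");break
print(out); manip.hold(.2)
c=manip.camera("wrist");sd=manip.camera("side");print(manip.get_time())
pickle.dump((wristT(),c,sd),open("c3.pkl","wb"))
cv2.imwrite("pics/c.png",np.hstack([cv2.resize(c["image"],(400,300)),cv2.resize(sd["image"][120:240,320:440],(400,300))])[:,:,::-1])
E
```

```text
[(-149, np.float64(-3.2), np.float64(0.2), np.float64(0.5)), (-154, np.float64(-2.5), np.float64(0.6), np.float64(-0.7)), (-159, np.float64(-3.8), np.float64(0.3), np.float64(-0.2)), (-164, np.float64(-3.6), np.float64(0.7), np.float64(0.2)), (-169, np.float64(-2.5), np.float64(-0.3), np.float64(0.4)), (-173, np.float64(-2.6), np.float64(0.9), np.float64(0.2))]
19.1667
```

View pics/c.png

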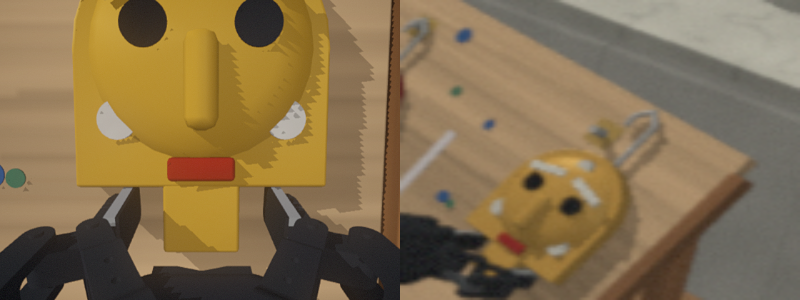

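There was no slip, and the hook's leg (≈(640,118)) is clear of the peg (≈(605,130)). Next: lower below the peg, carry to the middle line, stop above the rest and measure.

```bash
python3 - <<'E'
from h import *
p=np.load("p.npy");o=ori(p,1,TILT);n=float(np.load("nc.npy"))
Rz=R.from_euler('z',p[2]);N=Rz.apply([-s5,0,c5]);U=Rz.apply([c5,0,s5]);Y=Rz.apply([0,1,0])
def go(s,y,r):
    manip.servo_line(tcp(p,s,n,y),o,rate=r);f=manip.get_contact_force();print(s,y,np.round([f@U,f@N,f@Y],1))
go(185,-173,.04);go(150,-173,.04)
for y in(-140,-105,-70,-35,0): go(150,y,.05)
go(138,0,.04); manip.hold(.2)
c=manip.camera("wrist");sd=manip.camera("side");T=wristT();print(manip.get_time())
pickle.dump((T,c,sd),open("c4.pkl","wb"))
cv2.imwrite("pics/d.png",np.hstack([cv2.resize(c["image"],(533,400)),cv2.resize(sd["image"][120:270,260:360],(267,400))])[:,:,::-1])
E
```

```text
185 -173 [-4.1  0.2 -0.9]
150 -173 [-4.4 -0.2 -1.4]
150 -140 [-2.1  0.4  0.6]
150 -105 [-2.  -1.   2.7]
150 -70 [-3.3  0.3  1.2]
150 -35 [-2.4 -0.1  1.7]
150 0 [-2.4 -0.4  1.1]
138 0 [-4.   0.1 -1. ]
26.1
```

View pics/d.png

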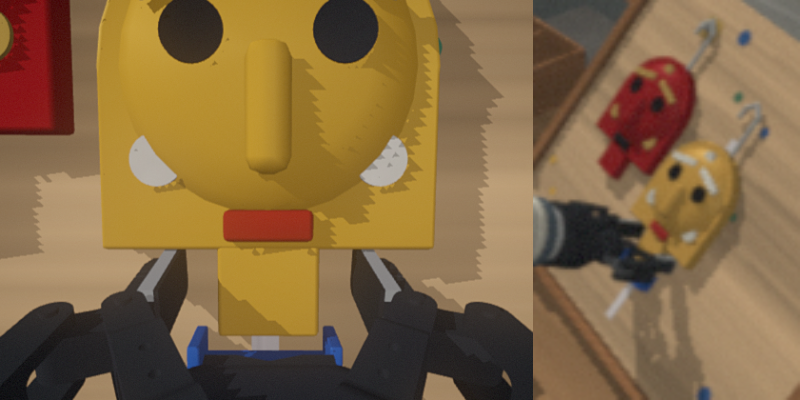

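The chin (x 219–318) sits between the lips (188–342), about 1.4 mm to the right of centre. I'll correct that, lower until the load leaves the fingers, and check.

```bash
python3 - <<'E'
from h import *
p=np.load("p.npy");o=ori(p,1,TILT);n=float(np.load("nc.npy"))
Rz=R.from_euler('z',p[2]);N=Rz.apply([-s5,0,c5]);U=Rz.apply([c5,0,s5])
def go(s,y,r):
    manip.servo_line(tcp(p,s,n,y),o,rate=r);f=[]
    for _ in range(3): manip.hold(.03);f.append(manip.get_contact_force())
    f=np.mean(f,0);print(s,np.round([f@U,f@N],1),end=" ");return f@U
go(137,1.3,.03);go(128,1.3,.03)
for s in(126,124,122,120,118,116,114): go(s,1.3,.02)
manip.hold(.3)
c=manip.camera("wrist");sd=manip.camera("side");T=wristT();print(manip.get_time())
pickle.dump((T,c,sd),open("c5.pkl","wb"))
cv2.imwrite("pics/e.png",np.hstack([cv2.resize(c["image"],(533,400)),cv2.resize(sd["image"][120:270,260:360],(267,400))])[:,:,::-1])
E
```

```text
137 [-2.4  0.6] 128 [-3.9 -0.3] 126 [-2.3 -0.2] 124 [-0.5 -0. ] 122 [ 0.7 -0. ] 120 [ 0.3 -0.3] 118 [0.1 0.3] 116 [0.  0.3] 114 [0.3 0.4] 29.85
```

View pics/e.png

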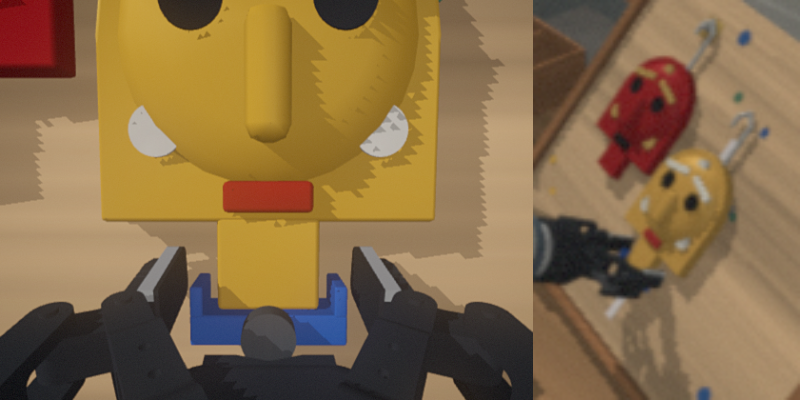

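The chin is seated on the shelf between both lips, and the load left the fingers at s≈124, as predicted. Now I'll retreat, check and hand in.

```bash
python3 - <<'E'
from h import *
p=np.load("p.npy");o=ori(p,1,TILT);n=float(np.load("nc.npy"))
manip.servo_line(tcp(p,114,n+40,1.3),o,rate=.06)
manip.servo_line(tcp(p,116,170,1.3),o,rate=.12);manip.hold(.5)
c=manip.camera("wrist");sd=manip.camera("side");print(manip.get_time(),manip.get_contact_force())
cv2.imwrite("pics/f.png",np.hstack([cv2.resize(c["image"],(400,300)),cv2.resize(sd["image"],(400,300))])[:,:,::-1])
E
```

```text
32.55 [ 0.78557353  0.55473689 -0.21116947]
```

View pics/f.png

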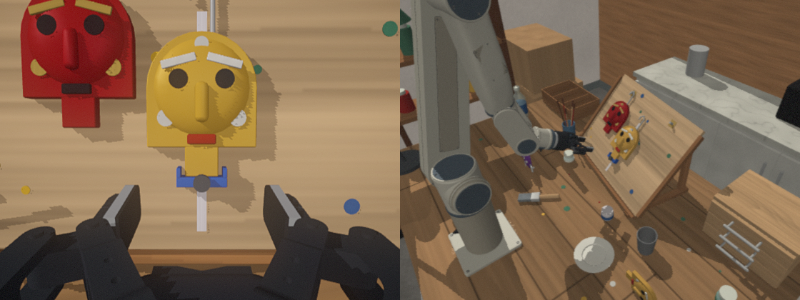

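The mask stands upright in the rest (chin at ≈(201,170)), the red mask still hangs, the jars stand, and the gripper is clear.

```bash
python3 -c "
from rig import manip
print(manip.sign_off())"
```

```text
the job is handed in; nothing more can be done
None
```

The gold mask is off its peg and standing upright against the board with its chin in the blue rest; the red mask still hangs, the jars and pots still stand, and I handed the job in with the gripper clear, about 33 s into the 66 s limit.

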